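# Pour the clay beads into the bowl and hang up the scoop

### The arm

A 6-joint arm with a two-finger parallel gripper is mounted at the origin on the work surface. World frame = base frame: x ahead of the robot, y to its left, z up, the work surface at z = 0. Lengths are in m, angles in rad, forces in N, time in s.
With the tool pointing down it reaches from about 0.35 to 0.775 m from the base axis. Payload 7.3 kg.
Tool frame: the origin (TCP) lies midway between the tips of the shut fingers; the grasp point (between the pads) lies 19 mm behind it; z points along the fingers, y is the line along which they close (so a half turn about z gives the same grasp; the last joint's range is limited). The gripper opens to 92 mm and grips with 3 to 60 N. Pads are 19 mm wide; open, the fingers measure 130 mm over their backs; the gripper's body (75 mm by 190 mm) begins 47 mm behind the grasp point.
Start: joints at [-1.486, 0.342, 1.524, -0, 1.275, -0.146], TCP at [0.12, -0.511, 0.227] pointing down, gripper open.
Joint ranges: [-2.53, 2.53], [-0.77, 2.02], [0.04, 2.7], [-1, 4.14], [0.28, 2.66], [-3.11, 3.11]. Speed limits (rad/s): [2.57, 2.57, 3.14, 3.14, 3.14, 3.14].

### API

Orientations are given as [roll, pitch, yaw] about the fixed x, y, z axes, in that order (R = Rz(yaw) Ry(pitch) Rx(roll)).
In Python, from cell import monitor, vision, workorder gives the robot as it stands.
- The arm moves only by the tool move_arm, never from a script. Its argument "rows" is a list of rows, each a list of 5 numbers: the shift along the world's x, y, z in mm, then the turn about the world's z in rad, then the closure, from -1 (fully open) to 1 (shut). A call has 1 to 12 rows; each row shifts and turns the commanded pose from where the row before left it; what a row does not reach is not made up. A row lasts 1/10 s, in which the tool goes at most 50 mm and 8.59 degrees, less where a joint would pass 70% of its speed; a pose out of reach is approached as far as the arm can. A call is refused whole if a number of a shift passes 50 or a number of a turn 0.15, either way. A call with a gripper value outside its range is refused whole. The fingers move at their own pace and stop on an object; "newtons" is the grip in N (left out, the last holds). Time passes only in rows, so rows that do not move let the fingers close. It gives the time, the measured TCP pose, the force, the opening and the grip force at its end, in the units of the state.
- monitor.observe(): the state, without advancing time (a new reading comes with each control period).
- vision.read_camera(name): name is "side" or "top"; returns the picture (384x512x3 uint8, red, green, blue); there is no depth.
- vision.get_calibration(name): a dict with "K" (3x3 intrinsics, pixels), "k1" (the pictures are not rectified: a ray, as slopes to the right and down, at radius r is drawn at 1 + k1 r^2 times it, then the intrinsics apply), "T" (4x4, takes a point from camera to world coordinates). Camera axes: x right, y up, looking along -z (the intrinsics and any distortion apply to the point x, -y, -z); pixel columns grow to the right and rows downward; lengths in m; the calibration is good to about 2 mm. A picture is of the moment at which its call begins. get_calibration takes no time and is no camera call.
- workorder.hand_in(): hands the job in; it is judged then, once.
The state is a dict: "time": time; "qpos": joint angles; "qvel": joint speeds; "joint_efforts": joint torques, N m; "tool_pos": TCP position; "tool_rot": TCP orientation; "contact_force": force on the tool from outside, world axes, zero at the start; "torque": the same for the moment, N m; "opening": finger opening in m; "grip_force": force on a finger pad.
Only numpy, scipy, OpenCV 4.12 (cv2) and the standard library are available. Lean on these libraries where they do the work, as an engineer would, in place of code of your own. Each camera call takes 0.05 s, during which the arm holds its last target. There are 200 camera calls.

### The job

Pick up the scoop by its wooden handle and pour all eight clay beads from it into the white bowl. Then hang the empty scoop on the stand by putting the hole in its handle over the peg, and let it go so that it hangs there at rest. Leave the bowl standing in its place, and do not disturb the brush jar, the clay slice or the paint pot.

Things in the scene. Friction and masses are not known exactly. Their poses are not given: they have to be found in the camera images.
- scoop: Open aluminium scoop with upright wooden handle, 198 mm tall, standing with the eight beads in it, 0.16 kg empty. Origin: underside of its floor; z up, -x is the pouring side. Box part x -28 to 34 mm, 80 mm wide (y), walls 58 mm high, floor 4 mm. Flat handle behind it: x 34 to 44 mm, 36 mm wide in y, plain from z 60 to 160 mm, with a round hole near its top.
- scoop_eye (a point): Centre of the 24 mm round hole near the top of the scoop's handle, at (39, 0, 178) mm in the scoop's frame; the hole runs through the handle along the scoop's x axis. Axes as the scoop.
- scoop_lip (a point): Middle of the scoop's pouring lip (80 mm wide), at (-66, 0, 48) mm in the scoop's frame, at the end of a ramp that rises from the floor at 49 degrees, with side cheeks.
- bowl: Round white ceramic bowl, loose, 160 mm across the rim, 110 mm across the foot, 75 mm high, wall 4 mm, floor 6 mm. Origin at the centre of its underside, z up. 0.55 kg.
- stand: Hanging stand fixed to the table: grey base plate 100 x 120 x 12 mm, an upright post 20 mm thick, 268 mm tall, and one round steel peg 8 mm thick that leaves the post's top towards local -x and rises 15 degrees to its free end, the highest point. Origin on the table, under the post; z up.
- peg_tip (a point): Free end of the stand's peg (centre line), at (-80, 0, 285) mm in the stand's frame.
- peg_root (a point): Where the peg leaves the post (centre line), at (-10, 0, 267) mm in the stand's frame.
- brush_jar: Bystander: glass jar 84 mm across and 105 mm high with three paint brushes standing in it, up to 175 mm high. Origin at the centre of its underside.
- clay_slice: Bystander: painted clay disc like a tomato slice, 90 mm across, 14 mm thick, lying flat. Origin at the centre of its underside.
- paint_pot: Bystander: small clear plastic paint pot 64 mm across the rim, 45 mm high. Origin at the centre of its underside.
- bead0: Round glazed clay bead, 22 mm across, one of eight alike that start in the scoop, about 12 g. Origin at its centre; it rolls, so its axes mean nothing.
- bead1: Round glazed clay bead, 22 mm across, one of eight alike that start in the scoop, about 12 g. Origin at its centre; it rolls, so its axes mean nothing.
- bead2: Round glazed clay bead, 22 mm across, one of eight alike that start in the scoop, about 12 g. Origin at its centre; it rolls, so its axes mean nothing.
- bead3: Round glazed clay bead, 22 mm across, one of eight alike that start in the scoop, about 12 g. Origin at its centre; it rolls, so its axes mean nothing.
- bead4: Round glazed clay bead, 22 mm across, one of eight alike that start in the scoop, about 12 g. Origin at its centre; it rolls, so its axes mean nothing.
- bead5: Round glazed clay bead, 22 mm across, one of eight alike that start in the scoop, about 12 g. Origin at its centre; it rolls, so its axes mean nothing.
- bead6: Round glazed clay bead, 22 mm across, one of eight alike that start in the scoop, about 12 g. Origin at its centre; it rolls, so its axes mean nothing.
- bead7: Round glazed clay bead, 22 mm across, one of eight alike that start in the scoop, about 12 g. Origin at its centre; it rolls, so its axes mean nothing.
There are look-alikes about, which are no part of the job. Leave any blue, green or pink look-alike of the scoop alone.

How it is judged:
On the way:
1. all eight beads are in the bowl (horizontal distance between each of bead0, bead1, bead2, bead3, bead4, bead5, bead6, bead7 and bowl below 0.078 m and z of bead0 in the frame of bowl between 0.01 and 0.075 m and z of bead1 in the frame of bowl between 0.01 and 0.075 m and z of bead2 in the frame of bowl between 0.01 and 0.075 m and z of bead3 in the frame of bowl between 0.01 and 0.075 m and z of bead4 in the frame of bowl between 0.01 and 0.075 m and z of bead5 in the frame of bowl between 0.01 and 0.075 m and z of bead6 in the frame of bowl between 0.01 and 0.075 m and z of bead7 in the frame of bowl between 0.01 and 0.075 m), for 0.2 s.
At the end, for the whole second after the job is handed in: All eight beads in the bowl, below its rim; bowl upright (0.1 rad) and within 40 mm of its start; scoop hanging on the peg: hole centre between post and tip, within 15 mm sideways of the peg, underside over 30 mm above the table, lean under 0.6 rad, at rest (0.05 m/s) (all of step 1 and x of scoop_eye in the frame of stand between -0.084 and 0 m and y of scoop_eye in the frame of stand between -0.015 and 0.015 m and z of scoop_eye in the frame of stand between 0.242 and 0.288 m and height (world z) of scoop above 0.03 m and angle between scoop's own z axis and vertical below 0.6 rad and linear speed of scoop below 0.05 m/s and contact force between scoop and stand above 0.3 N and angle between bowl's own z axis and vertical below 0.1 rad and distance of bowl from where it was at the start of the episode below 0.04 m); the robot touches nothing.
It fails at once if the brush jar, clay slice or paint pot is moved by more than 30 mm (distance of any of brush_jar, clay_slice, paint_pot from where it was at the start of the episode above 0.03 m).
It fails at once if a bystander or the bowl is tipped by more than 0.4 rad (angle between any of brush_jar, clay_slice, paint_pot, bowl's own z axis and vertical above 0.4 rad).
It also fails if it takes over 61 s, if anything falls off the work surface, if the arm or the gripper's body presses on something with over 40 N, if the wrist force passes 120 N, or if a joint passes its speed limit or range.

## Working session

There is one attempt and no reset: what is moved stays moved. The work goes in short steps, Python scripts to look and compute and a tool call to move; the robot and the scene stay as the last step left them, time stands still between calls to the robot, and variables do not carry over. Pictures are saved under pics/ and viewed, at most 10 in all, crops included, and the job is handed in when it is done.

Besides the shell and the picture viewer there is one more tool, called after "Emit:" in YAML: its name, and indented under it one key for each argument. move_arm: Moves the arm, as the interface text tells. Its arguments: {"type":"object","properties":{"rows":{"type":"array","items":{"type":"array","items":{"type":"number"}}},"newtons":{"type":"number"}},"required":["rows"]}

```bash
mkdir -p pics; ls; python3 - <<'E'
from cell import monitor, vision, workorder
import cv2,numpy as np
for n in("side","top"):
    im=vision.read_camera(n); cv2.imwrite(f"pics/{n}0.png",im[:,:,::-1])
    c=vision.get_calibration(n); print(n,c["K"],c["k1"],np.round(c["T"],4))
print(monitor.observe())
E
```

```text
pics
side [[362.20808464   0.         248.89227569]
 [  0.         362.20808464 199.52136541]
 [  0.           0.           1.        ]] -0.040325821102365905 [[ 0.9771  0.1256 -0.1717  0.301 ]
 [-0.2127  0.5964 -0.774  -1.1837]
 [ 0.0053  0.7928  0.6095  1.0242]
 [ 0.      0.      0.      1.    ]]
top [[457.42602773   0.         256.6850969 ]
 [  0.         457.42602773 197.25859066]
 [  0.           0.           1.        ]] 0.05615725372304291 [[ 1.9200e-02  9.9180e-01 -1.2630e-01  3.6460e-01]
 [-9.9980e-01  1.9300e-02 -5.0000e-04 -9.2400e-02]
 [ 1.9000e-03  1.2630e-01  9.9200e-01  1.5369e+00]
 [ 0.0000e+00  0.0000e+00  0.0000e+00  1.0000e+00]]
{'time': 0.1, 'qpos': array([-1.48600342e+00,  3.42642647e-01,  1.52492023e+00, -1.24935949e-05,
        1.27539702e+00, -1.46026254e-01]), 'qvel': array([ 9.13678809e-04, -1.26418818e-03, -2.04377191e-03,  2.53979455e-03,
       -9.09538135e-04, -2.18794283e-05]), 'joint_efforts': array([ 1.41577493e-03, -4.32004380e+01, -2.44694084e+01,  7.19099189e-02,
        5.25669276e-02, -5.29134206e-05]), 'tool_pos': array([ 0.12008037, -0.51071049,  0.2261203 ]), 'tool_rot': array([-3.14023822e+00, -1.87124697e-04,  2.30822681e-01]), 'contact_force': array([ 0.65592861, -0.46948204, -0.33117943]), 'torque': array([ 0.02611716,  0.01364298, -0.00796894]), 'grip_force': 0.0, 'opening': 0.09213194314281306}
```

View pics/side0.png

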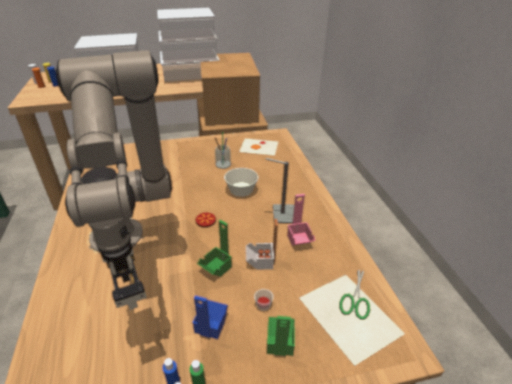

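View pics/top0.png

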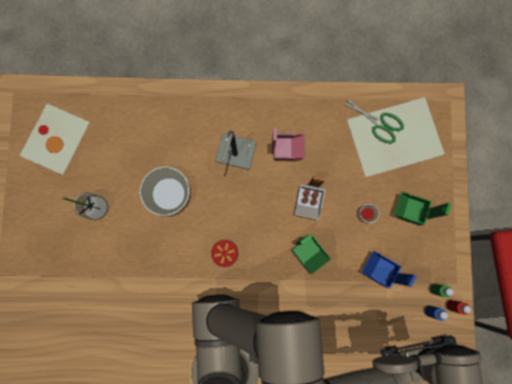

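The reachable look-alikes are two green scoops, top (311,254) and (410,208), a blue one (381,269) and a pink one (288,146). The one I want is the grey scoop with a brown handle and red beads, at top (310,200), handle about (316,183). I'll check it with a close crop.

```bash
cat > h.py <<'E'
import numpy as np, cv2
from cell import vision
C={n:vision.get_calibration(n) for n in("side","top")}
def ray(n,p):
    c=C[n]; d=np.array([[c["k1"],0,0,0]][0],float)
    s=cv2.undistortPoints(np.array([[p]],float),c["K"],d)[0,0]
    v=c["T"][:3,:3]@np.array([s[0],-s[1],-1]); return c["T"][:3,3],v
def onz(n,p,z):
    o,v=ray(n,p); return o+v*(z-o[2])/v[2]
def tri(ps,pt):
    (a,u),(b,w)=ray("side",ps),ray("top",pt)
    s=np.linalg.lstsq(np.c_[u,-w],b-a,rcond=None)[0]; A,B=a+u*s[0],b+w*s[1]
    return (A+B)/2,np.linalg.norm(A-B)
def pix(n,P):
    c=C[n]; q=c["T"][:3,:3].T@(np.array(P)-c["T"][:3,3]); s=np.array([q[0],-q[1]])/-q[2]
    s=s*(1+c["k1"]*(s@s)); return (c["K"][:2,:2]@s+c["K"][:2,2])
E
python3 - <<'E'
import cv2,numpy as np
t=cv2.imread("pics/top0.png");s=cv2.imread("pics/side0.png")
a=cv2.resize(t[168:228,285:340],None,fx=7,fy=7,interpolation=cv2.INTER_NEAREST) #385x420
b=cv2.resize(s[215:275,235:290],None,fx=7,fy=7,interpolation=cv2.INTER_NEAREST)
cv2.imwrite("pics/c1.png",np.hstack([a,b]))
a=cv2.resize(t[125:185,210:265],None,fx=7,fy=7,interpolation=cv2.INTER_NEAREST)
b=cv2.resize(s[155:225,255:310],None,fx=7,fy=6,interpolation=cv2.INTER_NEAREST)
cv2.imwrite("pics/c2.png",np.hstack([a,b]))
E
```

```text
(no output)
```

View pics/c1.png

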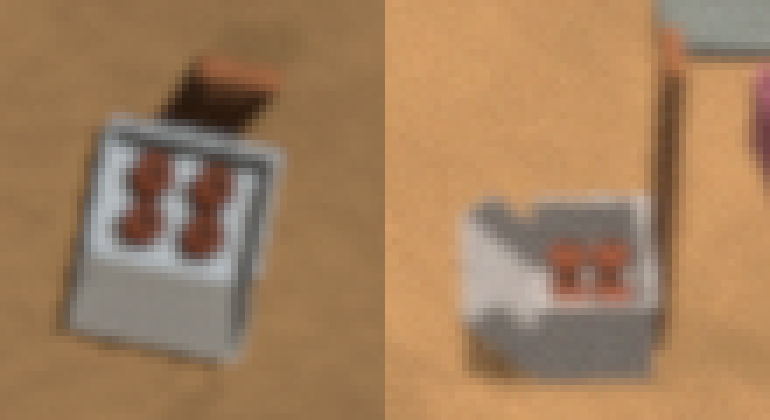

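View pics/c2.png

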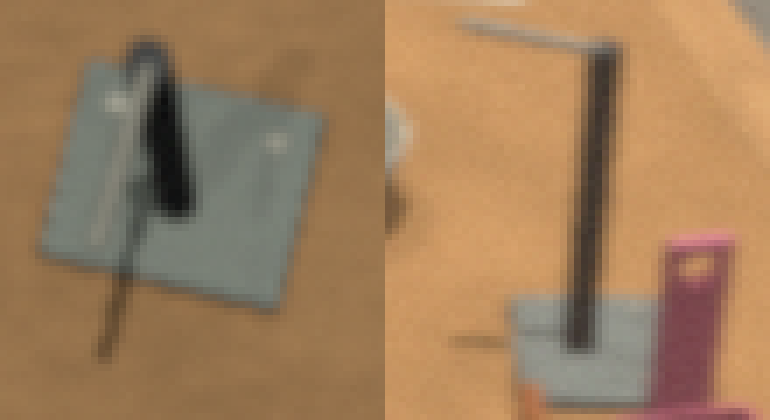

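Chosen: the grey scoop, which holds red beads. In the top view its handle-top strip runs (313,178)–(325,179), and its lip corners are at (294,215) and (319,219). The top-view peg is the light line from about (231,135) to (224,160), and the side-view tip is at (266,159). The longer dark line is the peg's shadow.

```bash
python3 - <<'E'
from h import *
np.set_printoptions(precision=4,suppress=True)
t=cv2.imread("pics/top0.png");s=cv2.imread("pics/side0.png")
# scoop
print("handle top",onz("top",(318.9,178.4),.198), "ends",onz("top",(312.9,178),.198),onz("top",(325.4,179.4),.198))
print("tri htop",tri((235+287/7,215+38/7),(318.9,178.4)))
for nm,p,z in(("lipL",(294.3,214.9),.048),("lipR",(319.3,219.4),.048),("bkL",(300.3,184.9),.058),("bkR",(325.7,189.4),.058)): print(nm,onz("top",p,z))
# stand
print("tip",tri((266,159.2),(223.9,159.7)),onz("top",(223.9,159.7),.285))
print("root",tri((284.3,163),(231.4,134.7)),onz("top",(231.4,134.7),.267))
for c in((97,62),(325,118),(280,308),(40,255)): print("base",onz("top",(210+c[0]/7,125+c[1]/7),.012))
# bowl rim: bright/low-sat region
hsv=cv2.cvtColor(t,cv2.COLOR_BGR2HSV); m=((hsv[...,1]<60)).astype(np.uint8); w=np.zeros_like(m); w[155:230,130:200]=m[155:230,130:200]
cs,_=cv2.findContours(w,0,1); c=max(cs,key=cv2.contourArea); (x,y),r=cv2.minEnclosingCircle(c); print("bowl px",x,y,r,cv2.fitEllipse(c),onz("top",(x,y),.075),onz("top",(x+r,y),.075),onz("top",(x,y-r),.075))
m=cv2.inRange(hsv,(0,150,80),(12,255,255)); w=np.zeros_like(m); w[230:275,200:250]=m[230:275,200:250]; M=cv2.moments(w); print("slice",onz("top",(M['m10']/M['m00'],M['m01']/M['m00']),.014))
print("pot",onz("top",(368,214),.04),"jar",onz("top",(92,206),.1))
E
```

```text
handle top [ 0.595  -0.2749  0.198 ] ends [ 0.5958 -0.2571  0.198 ] [ 0.5923 -0.2941  0.198 ]
tri htop (array([ 0.5969, -0.2749,  0.2015]), np.float64(0.005079665636303127))
lipL [ 0.4985 -0.2154  0.048 ]
lipR [ 0.4854 -0.2969  0.048 ]
bkL [ 0.5964 -0.2333  0.058 ]
bkR [ 0.5831 -0.3162  0.058 ]
tip (array([0.6304, 0.0018, 0.2803]), np.float64(0.003429649455685985)) [0.6277 0.0017 0.285 ]
root (array([ 0.7039, -0.0161,  0.2649]), np.float64(0.0017377896193129462)) [ 0.7042 -0.0163  0.267 ]
base [0.7748 0.0248 0.012 ]
base [ 0.7492 -0.087   0.012 ]
base [ 0.6548 -0.0671  0.012 ]
base [0.6785 0.0497 0.012 ]
bowl px 164.3790283203125 190.83871459960938 25.14565658569336 ((164.40640258789062, 190.87423706054688), (48.49037170410156, 49.37305450439453), 80.46407318115234) [0.5658 0.2059 0.075 ] [0.5674 0.1252 0.075 ] [0.648  0.2095 0.075 ]
slice [0.3711 0.0118 0.014 ]
pot [ 0.507 -0.457  0.04 ] jar [0.5099 0.4239 0.1   ]
```

Emit:
move_arm:
  rows:
    - [0,0,20,-0.1,-1]
    - [42,21,0,-0.1,-1]
    - [42,21,0,-0.1,-1]
    - [42,21,0,-0.09,-1]
    - [43,22,0,0,-1]
    - [43,22,0,0,-1]
    - [43,22,0,0,-1]
    - [43,22,0,0,-1]
    - [43,22,0,0,-1]
    - [43,22,0,0,-1]
    - [43,21,0,0,-1]
    - [43,20,0,0,-1]

```text
time: 1.3
tool_pos: [0.5916, -0.2736, 0.2463]
tool_rot: [-3.141, 0.001, -0.159]
contact_force: [0.6, 0.0, -0.3]
opening: 0.0917
grip_force: 0.0
```

Emit:
move_arm:
  rows:
    - [5,0,0,0,-1]
    - [0,0,0,0,-1]
    - [0,0,0,0,-1]

```text
time: 1.6
tool_pos: [0.5942, -0.2755, 0.2463]
tool_rot: [3.142, 0.001, -0.16]
contact_force: [-0.6, -0.0, -0.1]
opening: 0.0918
grip_force: 0.0
```

Emit:
move_arm:
  rows:
    - [1,1,-30,0,-1]
    - [0,0,-30,0,-1]
    - [0,0,-25,0,-1]
    - [0,0,-15,0,-1]
    - [0,0,-8,0,-1]
    - [0,0,0,0,-1]
    - [0,0,0,0,-1]

```text
time: 2.3
tool_pos: [0.5961, -0.2749, 0.1399]
tool_rot: [3.141, -0.001, -0.16]
contact_force: [0.2, 1.1, 0.1]
opening: 0.092
grip_force: 0.0
```

Emit:
move_arm:
  rows:
    - [0,0,0,0,0.1]
    - [0,0,0,0,0.3]
    - [0,0,0,0,0.5]
    - [0,0,0,0,1]
    - [0,0,0,0,1]
    - [0,0,0,0,1]
    - [0,0,0,0,1]
    - [0,0,0,0,1]
  newtons: 40

```text
time: 3.1
tool_pos: [0.5962, -0.2741, 0.1387]
tool_rot: [3.141, -0.0, -0.159]
contact_force: [-0.2, 0.1, -0.2]
opening: 0.0357
grip_force: 39.9
```

Emit:
move_arm:
  rows:
    - [0,0,5,0,1]
    - [0,0,10,0,1]
    - [0,0,15,0,1]
    - [0,0,20,0,1]
    - [0,0,20,0,1]
    - [0,0,15,0,1]
    - [0,0,5,0,1]
    - [0,0,0,0,1]
    - [0,0,0,0,1]

```text
time: 4.0
tool_pos: [0.5958, -0.2739, 0.2279]
tool_rot: [-3.141, 0.001, -0.159]
contact_force: [0.3, 0.1, -2.9]
opening: 0.0355
grip_force: 39.9
```

```bash
python3 - <<'E'
from h import *
s=vision.read_camera("side")[:,:,::-1]; t=vision.read_camera("top")[:,:,::-1]
a=cv2.resize(s[150:270,200:330],None,fx=3,fy=4); b=cv2.resize(t[130:250,250:380],None,fx=3,fy=4)
cv2.imwrite("pics/l1.png",np.hstack([a,b])); print(pix("side",(.596,-.274,.24)))
E
```

```text
[275.51134609 211.87757802]
```

View pics/l1.png

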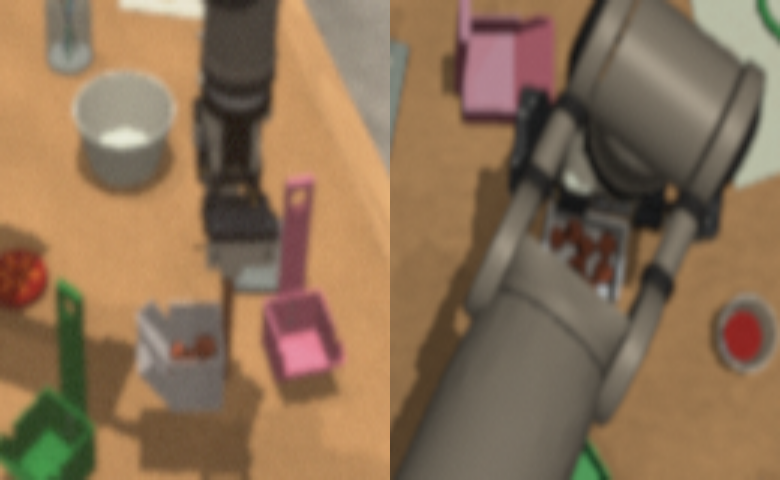

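Emit:
move_arm:
  rows:
    - [-3,5,10,0,1]
    - [-6,12,15,-0.03,1]
    - [-9,20,15,-0.07,1]
    - [-10,28,0,-0.09,1]
    - [-10,30,0,-0.1,1]
    - [-10,32,0,-0.1,1]
    - [-10,34,0,-0.1,1]
    - [-10,34,0,-0.1,1]
    - [-10,34,0,-0.1,1]
    - [-10,32,0,-0.09,1]
    - [-5,24,0,-0.06,1]
    - [-3,16,0,0,1]

```text
time: 5.3
tool_pos: [0.4992, 0.0289, 0.2695]
tool_rot: [-3.141, -0.0, -0.999]
contact_force: [0.9, -0.3, -2.5]
opening: 0.0358
grip_force: 39.9
```

Emit:
move_arm:
  rows:
    - [0,12,0,0,1]
    - [0,7,0,0,1]
    - [0,3,0,0,1]
    - [0,0,0,0,1]
    - [0,0,0,0,1]

```text
time: 5.8
tool_pos: [0.5003, 0.0483, 0.2687]
tool_rot: [3.141, -0.0, -1.0]
contact_force: [0.3, -0.6, -3.2]
opening: 0.0355
grip_force: 39.9
```

```bash
python3 - <<'E'
from h import *
from cell import monitor
print(monitor.observe()["qpos"])
s=vision.read_camera("side")[:,:,::-1]; t=vision.read_camera("top")[:,:,::-1]
a=cv2.resize(s[130:250,170:300],None,fx=3,fy=4); b=cv2.resize(t[120:240,140:270],None,fx=3,fy=4)
cv2.imwrite("pics/l2.png",np.hstack([a,b]))
E
```

```text
[-5.60827144e-02  2.70111612e-01  1.50902299e+00 -3.28502681e-04
  1.36269033e+00  2.51458047e+00]
```

View pics/l2.png

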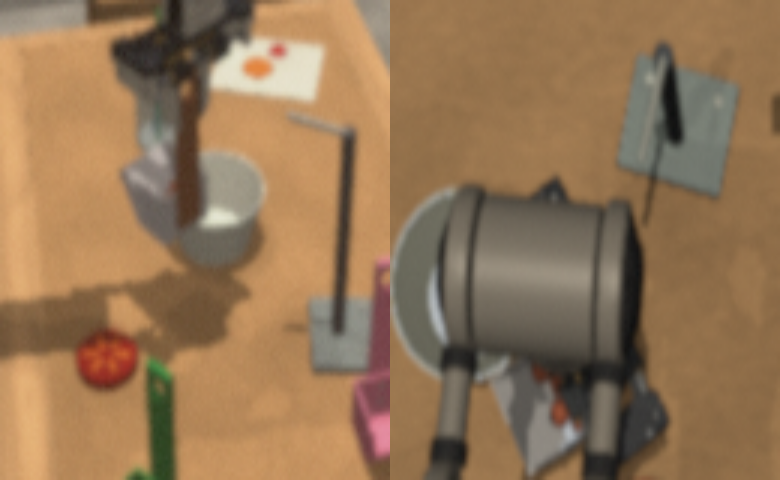

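Emit:
move_arm:
  rows:
    - [6,3,0,0,1]
    - [14,6,0,0,1]
    - [20,9,0,0,1]
    - [24,10,0,0,1]
    - [24,10,0,0,1]
    - [20,9,0,0,1]
    - [14,6,0,0,1]
    - [6,3,0,0,1]
    - [3,1,0,0,1]
    - [0,0,0,0,1]
    - [0,0,0,0,1]

```text
time: 7.0
tool_pos: [0.6307, 0.1056, 0.2689]
tool_rot: [3.141, 0.0, -0.999]
contact_force: [0.2, 0.1, -3.1]
opening: 0.0358
grip_force: 39.9
```

Emit:
move_arm:
  rows:
    - [0,0,-6,0,1]
    - [0,0,-10,0,1]
    - [0,0,-10,0,1]
    - [0,0,-6,0,1]
    - [0,0,-3,0,1]
    - [0,0,0,0,1]
  newtons: 15

```text
time: 7.6
tool_pos: [0.6309, 0.1058, 0.233]
tool_rot: [3.141, 0.001, -0.999]
contact_force: [0.5, 0.0, -2.0]
opening: 0.0359
grip_force: 14.9
```

Emit:
move_arm:
  rows:
    - [0,0,-4,0,1]
    - [0,0,-4,0,1]
    - [0,0,-4,0,1]
    - [0,0,-3,0,1]
    - [0,0,0,0,1]

```text
time: 8.1
tool_pos: [0.6308, 0.1059, 0.2181]
tool_rot: [3.141, 0.001, -0.999]
contact_force: [-0.7, -0.7, -2.2]
opening: 0.0359
grip_force: 14.9
```

```bash
python3 - <<'E'
from h import *
s=vision.read_camera("side")[:,:,::-1]; t=vision.read_camera("top")[:,:,::-1]
a=cv2.resize(s[130:230,190:320],None,fx=6,fy=6)
cv2.imwrite("pics/l3.png",a)
E
```

```text
(no output)
```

View pics/l3.png

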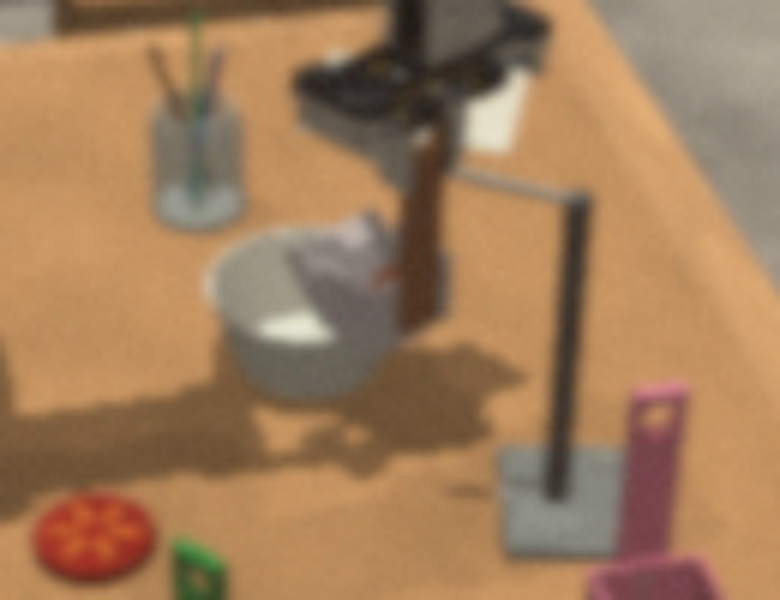

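Emit:
move_arm:
  rows:
    - [-3,4,1,0,1]
    - [-5,8,2,0,1]
    - [-5,8,1,0,1]
    - [-6,9,1,0,1]
    - [-5,8,0,0,1]
    - [-6,9,-1,0,1]
    - [-5,8,-1,0,1]
    - [-5,9,-2,0,1]
    - [-3,4,-1,0,1]
    - [0,0,0,0,1]

```text
time: 9.2
tool_pos: [0.5876, 0.1736, 0.2185]
tool_rot: [3.141, 0.0, -0.998]
contact_force: [-0.1, -0.1, -3.0]
opening: 0.0358
grip_force: 14.9
```

```bash
python3 - <<'E'
from h import *
s=vision.read_camera("side")[:,:,::-1]
a=cv2.resize(s[130:230,190:320],None,fx=6,fy=6)
cv2.imwrite("pics/l4.png",a)
E
```

```text
(no output)
```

View pics/l4.png

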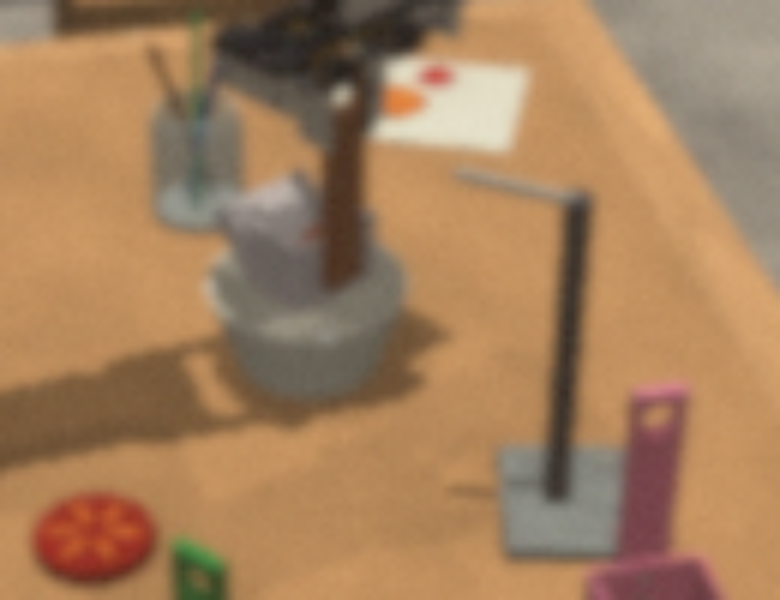

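Emit:
move_arm:
  rows:
    - [0,0,2,0,1]
    - [0,0,0,0,1]
    - [0,0,0,0,1]
    - [0,0,0,0,1]
    - [0,0,0,0,1]
  newtons: 7

```text
time: 9.75
tool_pos: [0.5882, 0.1727, 0.2207]
tool_rot: [3.141, 0.0, -0.999]
contact_force: [0.1, -0.2, -3.1]
opening: 0.0361
grip_force: 7.0
```

```bash
python3 - <<'E'
from h import *
s=vision.read_camera("side")[:,:,::-1]
a=cv2.resize(s[130:230,190:320],None,fx=6,fy=6); b=cv2.imread("pics/l4.png")
cv2.imwrite("pics/l5.png",a); print(cv2.absdiff(a,b)[150:330,180:400].mean())
for n,im in(("new",a),("old",b)):
    h=cv2.cvtColor(im,cv2.COLOR_BGR2HSV); m=cv2.inRange(h,(3,90,50),(16,255,150)); m[:90]=0;m[300:]=0;m[:,:310]=0;m[:,380:]=0
    ys,xs=np.nonzero(m); print(n,len(xs),np.polyfit(ys,xs,1) if len(xs)>50 else 0, xs.mean(), ys.min(),ys.max())
E
```

```text
2.072920875420875
new 7384 [-5.88311237e-02  3.55396369e+02] 344.14057421451787 90 282
old 7339 [-6.71780069e-02  3.56660164e+02] 343.70908843166643 90 286
```

Emit:
move_arm:
  rows:
    - [0,0,10,0,1]
    - [0,0,20,0,1]
    - [4,-2,15,0.03,1]
    - [9,-5,0,0.05,1]
    - [16,-9,0,0.06,1]
    - [20,-11,0,0.07,1]
    - [21,-11,0,0.06,1]
    - [20,-11,0,0.05,1]
    - [16,-9,0,0.05,1]
    - [10,-6,0,0.03,1]
    - [7,-4,0,0,1]
    - [3,-1,0,0,1]
  newtons: 40

```text
time: 11.0
tool_pos: [0.7146, 0.1034, 0.2659]
tool_rot: [-3.142, -0.0, -0.601]
contact_force: [0.2, 0.3, -2.0]
opening: 0.0359
grip_force: 39.9
```

Emit:
move_arm:
  rows:
    - [0,0,-4,0,1]
    - [0,0,-10,0,1]
    - [0,0,-15,0,1]
    - [0,0,-15,0,1]
    - [0,0,-10,0,1]
    - [0,0,-6,0,1]
    - [0,0,-2,0,1]
    - [0,0,0,0,1]
    - [0,0,0,0,1]

```text
time: 11.9
tool_pos: [0.7144, 0.1039, 0.2046]
tool_rot: [-3.141, -0.001, -0.599]
contact_force: [-0.2, -0.0, -2.3]
opening: 0.0356
grip_force: 39.9
```

Emit:
move_arm:
  rows:
    - [-4,3,0,0,1]
    - [-8,6,0,0,1]
    - [-8,5,0,0,1]
    - [-7,5,1,0,1]
    - [-7,4,3,0,1]
    - [-6,4,3,0,1]
    - [-6,5,2,0,1]
    - [-4,3,1,0,1]
    - [0,0,0,0,1]
  newtons: 8

```text
time: 12.8
tool_pos: [0.6638, 0.1392, 0.2146]
tool_rot: [-3.141, -0.001, -0.599]
contact_force: [0.8, -1.0, 1.7]
opening: 0.0356
grip_force: 8.0
```

```bash
cat > look.py <<'E'
from h import *
import sys
s=vision.read_camera("side")[:,:,::-1]; t=vision.read_camera("top")[:,:,::-1]
a=cv2.resize(s[130:230,190:300],None,fx=4,fy=5); b=cv2.resize(t[130:250,110:210],None,fx=3,fy=500/120)
cv2.imwrite(f"pics/{sys.argv[1]}.png",np.hstack([a,b]))
E
python3 look.py m1
```

```text
(no output)
```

View pics/m1.png

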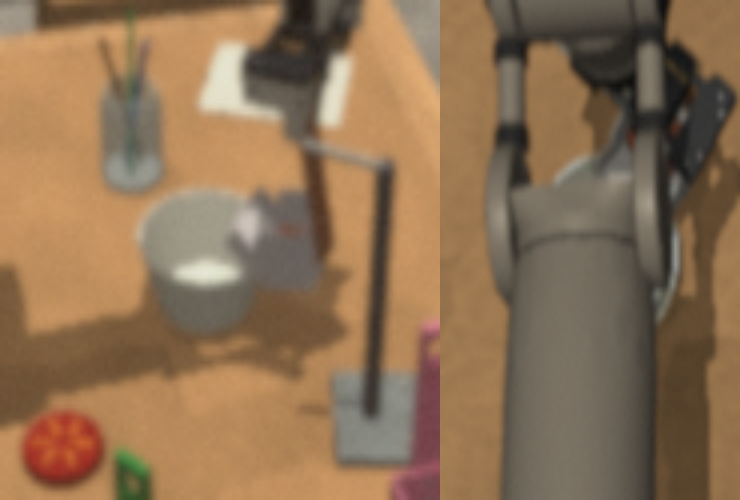

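Emit:
move_arm:
  rows:
    - [-6,4,1,0,1]
    - [-8,6,1,0,1]
    - [-8,5,1,0,1]
    - [-8,6,0,0,1]
    - [-8,5,0,0,1]
    - [-8,6,-1,0,1]
    - [-8,6,-1,0,1]
    - [-6,4,-1,0,1]
    - [-4,3,-1,0,1]
    - [0,0,0,0,1]

```text
time: 13.9
tool_pos: [0.5993, 0.1843, 0.2122]
tool_rot: [3.14, 0.001, -0.599]
contact_force: [0.2, -1.7, 2.2]
opening: 0.0362
grip_force: 8.0
```

```bash
cat > th.py <<'E'
from h import *
from cell import monitor
o=monitor.observe(); P=o["tool_pos"]+[0,0,.019]; yaw=o["tool_rot"][2]
sx=np.array([np.cos(yaw),np.sin(yaw),0]); n=np.array([-sx[1],sx[0],0])
s=vision.read_camera("side")[:,:,::-1]; cv2.imwrite("pics/s_last.png",s)
t=vision.read_camera("top")[:,:,::-1]; cv2.imwrite("pics/t_last.png",t)
h=cv2.cvtColor(s,cv2.COLOR_BGR2HSV); m=cv2.inRange(h,(3,95,40),(14,255,140))
C0=pix("side",P)
pts=[]
for y,x in np.argwhere(m):
    if np.hypot(x-C0[0],y-C0[1])>60: continue
    a,v=ray("side",(x,y)); l=((P-n*.018-a)@n)/(v@n); q=a+v*l-P; r=np.array([q@sx,q[2]])
    if np.hypot(*r)<.11: pts.append(r)
pts=np.array(pts)
vx,vy,x0,y0=cv2.fitLine(pts.astype(np.float32),cv2.DIST_HUBER,0,.01,.01).ravel()
if vy<0: vx,vy=-vx,-vy
print("n",len(pts),"tilt lip-down deg",np.degrees(np.arctan2(-vx,vy)),"centroid",pts.mean(0),"range z",pts[:,1].min(),pts[:,1].max())
# bowl left half edge in side view, beads (orange-red) in bowl
b=cv2.inRange(h,(0,0,90),(180,60,255)); row=np.array([ [y,np.nonzero(b[y,205:250])[0].min()+205] for y in range(185,192) if b[y,205:250].any()]); print("bowl left edge",row[:,1])
E
python3 th.py; python3 - <<'E'
import cv2
a=cv2.imread("pics/side0.png");h=cv2.cvtColor(a,cv2.COLOR_BGR2HSV);b=cv2.inRange(h,(0,0,90),(180,60,255))
print([b[y,205:250].nonzero()[0].min()+205 for y in range(185,192)])
E
```

```text
n 173 tilt lip-down deg 36.989273 centroid [ 0.03332493 -0.00736896] range z -0.07810849443470438 0.10704530444900248
bowl left edge [229 229 230 230 231 231 232]
[np.int64(229), np.int64(229), np.int64(230), np.int64(230), np.int64(231), np.int64(231), np.int64(232)]
```

Emit:
move_arm:
  rows:
    - [-5,3,-2,0,1]
    - [-6,4,-3,0,1]
    - [-6,4,-3,0,1]
    - [-6,4,-4,0,1]
    - [-6,4,-4,0,1]
    - [-4,3,-3,0,1]
    - [0,0,0,0,1]
    - [0,0,0,0,1]

```text
time: 14.8
tool_pos: [0.5669, 0.2068, 0.1945]
tool_rot: [-3.14, 0.0, -0.599]
contact_force: [-2.3, 0.3, 7.7]
opening: 0.0358
grip_force: 8.0
```

```bash
python3 th.py
```

```text
n 135 tilt lip-down deg 43.30626 centroid [0.04149719 0.0032417 ] range z -0.054801949412986634 0.1006996856212721
bowl left edge [229 230 230 231 231 232 232]
```

```bash
python3 - <<'E'
import cv2,numpy as np
s=cv2.imread("pics/s_last.png");t=cv2.imread("pics/t_last.png")
a=cv2.resize(s[140:220,205:285],None,fx=6,fy=6,interpolation=cv2.INTER_CUBIC); b=cv2.resize(t[140:240,120:170],None,fx=6,fy=4.8)
cv2.imwrite("pics/m2.png",np.hstack([a,b]))
E
```

```text
(no output)
```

View pics/m2.png

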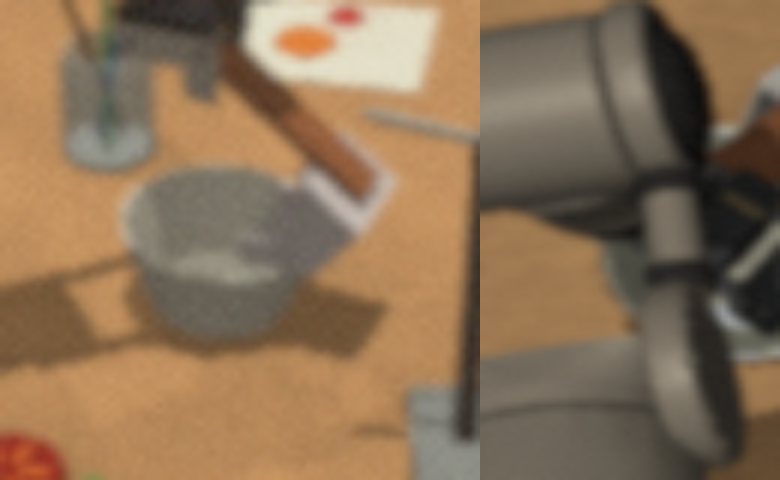

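The picture shows the scoop at roughly 50°, handle leaning up-left from side (272,172) to (243,150), ramp over the near rim, and the bowl in place.

Emit:
move_arm:
  rows:
    - [-2,2,0,0,1]
    - [-4,3,-2,0,1]
    - [-4,2,-2,0,1]
    - [0,0,0,0,1]
  newtons: 6

```text
time: 15.3
tool_pos: [0.5564, 0.2139, 0.19]
tool_rot: [-3.141, 0.001, -0.599]
contact_force: [-2.0, 1.7, 6.0]
opening: 0.0363
grip_force: 6.0
```

```bash
cat >> th.py <<'E'
r=cv2.inRange(h,(0,120,60),(12,255,255))
w=r[165:212,222:262]; print("red px in bowl area",cv2.countNonZero(w), "centroid",np.argwhere(w).mean(0)+[165,222] if w.any() else None, "bright bowl-floor px",cv2.countNonZero(cv2.inRange(h[165:212,222:262],(0,0,190),(180,60,255))))
E
python3 th.py
```

```text
n 127 tilt lip-down deg 43.223713 centroid [0.04156176 0.00811585] range z -0.04850754785627473 0.10523134021254646
bowl left edge [229 229 229 230 231 231 231]
red px in bowl area 19 centroid [166.21052632 259.        ] bright bowl-floor px 7
```

```bash
python3 - <<'E'
s=open("th.py").read()
s=s.replace("C0=pix","m=cv2.inRange(h,(3,110,40),(13,255,175)); m[:,:228]=0; m[:,285:]=0; m[:140]=0; m[205:]=0\nk,lab,st,ce=cv2.connectedComponentsWithStats(m)\nprint([tuple(q) for q in st[1:] if q[4]>12])\nm=(lab==1+st[1:,4].argmax())\nC0=pix")
open("th.py","w").write(s)
E
python3 th.py
```

```text
[(np.int32(239), np.int32(147), np.int32(26), np.int32(24), np.int32(155))]
n 118 tilt lip-down deg 56.870277 centroid [ 0.06214354 -0.00821046] range z -0.04467855570403367 0.03188299176079601
bowl left edge [229 229 230 230 230 231 231]
red px in bowl area 18 centroid [166.11111111 258.94444444] bright bowl-floor px 6
```

Emit:
move_arm:
  rows:
    - [-3,2,-2,0,1]
    - [-4,3,-3,0,1]
    - [-4,3,-4,0,1]
    - [-2,1,-1,0,1]
    - [0,0,0,0,1]

```text
time: 16.0
tool_pos: [0.5437, 0.2228, 0.1799]
tool_rot: [-3.141, 0.001, -0.599]
contact_force: [-1.7, 2.3, 3.8]
opening: 0.0364
grip_force: 6.0
```

```bash
python3 th.py
```

```text
[(np.int32(236), np.int32(148), np.int32(28), np.int32(22), np.int32(164)), (np.int32(234), np.int32(181), np.int32(8), np.int32(4), np.int32(25))]
n 122 tilt lip-down deg 63.93846 centroid [ 0.06396499 -0.00112776] range z -0.03556599332039506 0.034050024496737274
bowl left edge [229 229 230 230 231 231 232]
red px in bowl area 41 centroid [174.24390244 248.73170732] bright bowl-floor px 17
```

Emit:
move_arm:
  rows:
    - [-3,2,-3,0,1]
    - [-4,3,-4,0,1]
    - [-4,2,-4,0,1]
    - [0,0,0,0,1]
    - [0,0,0,0,1]
    - [0,0,0,0,1]

```text
time: 16.7
tool_pos: [0.5334, 0.2291, 0.1691]
tool_rot: [-3.141, -0.0, -0.599]
contact_force: [-2.8, 3.2, 4.4]
opening: 0.036
grip_force: 6.0
```

```bash
python3 th.py
```

```text
[(np.int32(233), np.int32(150), np.int32(29), np.int32(19), np.int32(164)), (np.int32(234), np.int32(180), np.int32(8), np.int32(5), np.int32(27))]
n 117 tilt lip-down deg 67.547714 centroid [0.06548748 0.00561441] range z -0.026618270837082292 0.035149966190506754
bowl left edge [229 230 230 230 231 231 232]
red px in bowl area 45 centroid [174.46666667 247.6       ] bright bowl-floor px 25
```

Emit:
move_arm:
  rows:
    - [0,0,0,0,1]
    - [0,0,0,0,1]
    - [0,0,0,0,1]
    - [0,0,4,0,1]
    - [0,0,6,0,1]
    - [0,0,6,0,1]
    - [0,0,0,0,1]
    - [0,0,0,0,1]
    - [0,0,0,0,1]
  newtons: 50

```text
time: 17.7
tool_pos: [0.533, 0.2287, 0.1844]
tool_rot: [3.141, 0.0, -0.599]
contact_force: [0.4, 0.1, -1.1]
opening: 0.0357
grip_force: 50.0
```

```bash
python3 th.py; python3 - <<'E'
from cell import monitor,vision
import numpy as np
f=[]
for i in range(8): vision.read_camera("top"); f.append(monitor.observe()["contact_force"])
print(np.mean(f,0),np.std(f,0))
E
```

```text
[(np.int32(233), np.int32(147), np.int32(29), np.int32(19), np.int32(162)), (np.int32(234), np.int32(181), np.int32(8), np.int32(4), np.int32(25))]
n 116 tilt lip-down deg 67.64097 centroid [0.0656964  0.00435609] range z -0.02601489140672686 0.03418236599178359
bowl left edge [228 229 229 230 231 231 231]
red px in bowl area 20 centroid [180.95 240.  ] bright bowl-floor px 30
[ 0.18585383  0.01574028 -1.64532061] [0.46680922 0.19461123 0.31076729]
```

Emit:
move_arm:
  rows:
    - [-6,4,5,0,1]
    - [8,-5,-5,0,1]
    - [-8,5,6,0,1]
    - [8,-5,-6,0.05,1]
    - [-8,5,6,-0.1,1]
    - [8,-5,-5,0.05,1]
    - [-2,1,0,0,1]
    - [0,0,0,0,1]
    - [0,0,0,0,1]

```text
time: 19.1
tool_pos: [0.5328, 0.2292, 0.1859]
tool_rot: [3.142, 0.0, -0.6]
contact_force: [-0.6, -0.4, -0.9]
opening: 0.0358
grip_force: 50.0
```

```bash
python3 th.py; python3 - <<'E'
from cell import monitor,vision
import numpy as np
f=[]
for i in range(14): vision.read_camera("top"); f.append(monitor.observe()["contact_force"])
print(np.mean(f,0),np.std(f,0)/14**.5)
E
```

```text
[(np.int32(233), np.int32(146), np.int32(29), np.int32(20), np.int32(160)), (np.int32(234), np.int32(181), np.int32(8), np.int32(4), np.int32(27))]
n 113 tilt lip-down deg 68.488335 centroid [0.06473838 0.00502242] range z -0.023559082555707794 0.037587779823156336
bowl left edge [229 229 230 230 230 231 232]
red px in bowl area 21 centroid [181. 240.] bright bowl-floor px 30
[-0.0366782  0.1355304 -1.5518186] [0.10594897 0.12713785 0.0995033 ]
```

Emit:
move_arm:
  rows:
    - [0,0,15,0,1]
    - [0,0,35,0,1]
    - [0,0,35,0,1]
    - [-15,-8,15,0,1]
    - [-25,-15,0,0,1]
    - [-30,-28,0,0,1]
    - [-25,-35,0,0,1]
    - [-20,-40,0,0,1]
    - [-8,-45,0,0.05,1]
    - [0,-45,0,0.1,1]
    - [0,-45,0,0.1,1]
    - [0,-30,0,0.1,1]

```text
time: 21.1
tool_pos: [0.4097, -0.0646, 0.2861]
tool_rot: [3.141, -0.001, -0.247]
contact_force: [0.0, 0.7, -2.1]
opening: 0.0353
grip_force: 50.0
```

Emit:
move_arm:
  rows:
    - [0,-15,0,0.02,1]
    - [0,-5,0,0,1]
    - [0,0,0,0,1]
    - [0,0,0,0,1]

```text
time: 21.5
tool_pos: [0.4101, -0.0813, 0.2858]
tool_rot: [-3.141, 0.0, -0.229]
contact_force: [-0.5, 0.3, -1.3]
opening: 0.0354
grip_force: 50.0
```

```bash
cat > bowl.py <<'E'
from h import *
# beads seen in the top view of the bowl, and red things elsewhere
t=vision.read_camera("top")[:,:,::-1]; t=np.ascontiguousarray(t); cv2.imwrite("pics/t_last.png",t); h=cv2.cvtColor(t,cv2.COLOR_BGR2HSV)
b=cv2.inRange(h,(0,0,0),(180,60,255)); w=np.zeros_like(b); w[155:230,130:200]=b[155:230,130:200]
r=cv2.inRange(h,(0,110,50),(13,255,255)); 
c=max(cv2.findContours(w|0,0,1)[0],key=cv2.contourArea); (x,y),R=cv2.minEnclosingCircle(c); print("bowl",x,y,R,onz("top",(x,y),.075))
k,l,st,ce=cv2.connectedComponentsWithStats(r)
for i in range(1,k):
    if st[i,4]>8: print("red",ce[i].round(1),st[i,4],st[i,2:4])
ref=cv2.imread("pics/top0.png"); hr=cv2.cvtColor(ref,cv2.COLOR_BGR2HSV); rr=cv2.inRange(hr,(0,110,50),(13,255,255))
k,l,st,ce=cv2.connectedComponentsWithStats(rr); print("ref",[(tuple(ce[i].round(0)),int(st[i,4])) for i in range(1,k) if st[i,4]>8])
E
python3 bowl.py; sed -i 's/m\[:,:228\]=0; m\[:,285:\]=0; m\[:140\]=0; m\[205:\]=0/m[:,:int(pix("side",P)[0])-40]=0; m[:,int(pix("side",P)[0])+60:]=0; m[:int(pix("side",P)[1])-40]=0; m[int(pix("side",P)[1])+80:]=0/' th.py; python3 th.py
```

```text
bowl 164.3790283203125 190.83871459960938 25.14565658569336 [0.56576732 0.20588448 0.075     ]
red [ 43.  129.4] 73 [ 9 10]
red [296.  150.7] 73 [32 29]
red [ 46.8 143.3] 10 [3 7]
red [271.3 146.4] 17 [ 2 13]
red [175.6 186.6] 13 [4 4]
red [163.5 200. ] 120 [25 21]
red [262.1 201.9] 284 [17 27]
red [164.5 193.7] 14 [4 4]
red [367.5 213.4] 133 [14 13]
red [503.9 269.8] 1356 [ 22 110]
red [227.5 256.6] 322 [23 23]
red [458.2 306.7] 159 [24 16]
ref [((np.float64(43.0), np.float64(129.0)), 73), ((np.float64(302.0), np.float64(144.0)), 45), ((np.float64(271.0), np.float64(147.0)), 15), ((np.float64(285.0), np.float64(160.0)), 27), ((np.float64(318.0), np.float64(179.0)), 74), ((np.float64(306.0), np.float64(195.0)), 41), ((np.float64(314.0), np.float64(198.0)), 40), ((np.float64(367.0), np.float64(213.0)), 133), ((np.float64(504.0), np.float64(270.0)), 1368), ((np.float64(224.0), np.float64(253.0)), 565), ((np.float64(458.0), np.float64(307.0)), 160)]
[(np.int32(222), np.int32(169), np.int32(31), np.int32(16), np.int32(203)), (np.int32(194), np.int32(213), np.int32(23), np.int32(15), np.int32(257))]Traceback (most recent call last):
  File "th.py", line 19, in <module>
    vx,vy,x0,y0=cv2.fitLine(pts.astype(np.float32),cv2.DIST_HUBER,0,.01,.01).ravel()
                ~~~~~~~~~~~^^^^^^^^^^^^^^^^^^^^^^^^^^^^^^^^^^^^^^^^^^^^^^^^^
cv2.error: OpenCV(4.12.0) /io/opencv/modules/imgproc/src/linefit.cpp:618: error: (-215:Assertion failed) npoints2 >= 0 || npoints3 >= 0 in function 'fitLine'
```

```bash
python3 - <<'E'
import cv2,numpy as np
t=cv2.imread("pics/t_last.png").astype(int)[180:214,145:185]
d=t[...,2]-t[...,0]  # red minus blue
for r in d: print(''.join(' .:-=+*#%@'[min(9,max(0,v//12))] for v in r))
b=cv2.GaussianBlur(d.astype(np.float32),(0,0),1.0); mx=(b==cv2.dilate(b,np.ones((5,5))))&(b>25)
print([(int(x)+145,int(y)+180,int(b[y,x])) for y,x in np.argwhere(mx)])
E
sed -i 's/^m=(lab==1+.*$/j=1+np.argmin([abs(q[0]+q[2]\/2-pix("side",P)[0])+abs(q[1]+q[3]\/2-pix("side",P)[1])+(q[4]<60)*999 for q in st[1:]]); m=(lab==j)/' th.py; python3 th.py
```

```text
..............                    ......
.............                      .....
............                        ....
...........                          ...
..........                   .::.    ...
.........                   .-++-.    ..
..........                  :=+*+:    ..
........::.                 :==++:     .
.......:-=-.                .-==-.     .
.......-+**-.                .::.       
.......=*##+:                           
.......-*##+:                           
.......:=++=:    :==-:                  
.........:--.    -*#*=.                 
....... .:--.   .=###+.                 
........:-++-.   -+**=.                 
.......:=*##+:   .:--:       ...        
.......:+*##*-.            .-++-.       
.......:=***+=:.           :*##*-       
........:-=--=+=-:         :*##*-      .
.............=*#*=:        .+**+:      .
.........    -###*-        .-+=:      ..
.........    -*##+-.       .--.       . 
 ........    .-++=-::.    .:==.      .  
 .........    ...:=+++-..--=++.     .   
. .........       =*##*=-+++*+:     .. .
:. .........      -*##*-:=***+:   
[... 154 characters left out ...]
......    .:-==+
***+=:......................     .:-=++*
****+=-:.. .. ..........       ..:-++++*
******+=-:... .........      ..:-=++****
[(176, 186, 58), (154, 190, 75), (164, 194, 73), (155, 197, 77), (174, 199, 75), (160, 201, 77), (165, 206, 78), (172, 206, 66), (145, 213, 75), (184, 213, 72)]
[(np.int32(222), np.int32(169), np.int32(31), np.int32(16), np.int32(202)), (np.int32(194), np.int32(213), np.int32(23), np.int32(15), np.int32(259))]
n 152 tilt lip-down deg 57.543793 centroid [ 0.07202011 -0.0016458 ] range z -0.04090552600368719 0.023647047894673923
bowl left edge [229 229 230 230 230 231 232]
red px in bowl area 187 centroid [176.18716578 236.09625668] bright bowl-floor px 65
```

Emit:
move_arm:
  rows:
    - [20,-16,0,0,1]
    - [25,-20,-10,0,1]
    - [15,-14,-25,0,1]
    - [0,0,-30,0,1]
    - [0,0,-20,0,1]
    - [0,0,0,0,1]

```text
time: 22.35
tool_pos: [0.4686, -0.1311, 0.198]
tool_rot: [-3.14, 0.006, -0.229]
contact_force: [0.7, 0.4, -1.2]
opening: 0.0352
grip_force: 50.0
```

Emit:
move_arm:
  rows:
    - [0,0,0,0,1]
    - [0,0,0,0,1]
    - [0,0,0,0,1]
    - [0,0,0,0,1]
    - [0,0,0,0,1]
  newtons: 5

```text
time: 22.85
tool_pos: [0.4704, -0.1322, 0.2013]
tool_rot: [3.141, -0.001, -0.229]
contact_force: [0.2, -0.0, -1.3]
opening: 0.0362
grip_force: 5.0
```

```bash
python3 th.py
```

```text
[(np.int32(195), np.int32(213), np.int32(13), np.int32(16), np.int32(144)), (np.int32(287), np.int32(227), np.int32(4), np.int32(18), np.int32(26))]Traceback (most recent call last):
  File "th.py", line 19, in <module>
    vx,vy,x0,y0=cv2.fitLine(pts.astype(np.float32),cv2.DIST_HUBER,0,.01,.01).ravel()
                ~~~~~~~~~~~^^^^^^^^^^^^^^^^^^^^^^^^^^^^^^^^^^^^^^^^^^^^^^^^^
cv2.error: OpenCV(4.12.0) /io/opencv/modules/imgproc/src/linefit.cpp:618: error: (-215:Assertion failed) npoints2 >= 0 || npoints3 >= 0 in function 'fitLine'
```

```bash
cat > grid.py <<'E'
from h import *
from cell import monitor
o=monitor.observe(); P=o["tool_pos"]+[0,0,.019]; yaw=o["tool_rot"][2]
sx=np.array([np.cos(yaw),np.sin(yaw),0])
im=np.ascontiguousarray(vision.read_camera("side")[:,:,::-1]); h=cv2.cvtColor(im,cv2.COLOR_BGR2HSV)
print("cols: scoop-x offset from pivot -120..170 step 5 mm; rows z offset 70..-180 step 8")
for z in range(70,-181,-8):
    r=''
    for s in range(-120,171,5):
        u=pix("side",P+sx*s*.001+[0,0,z*.001]).round().astype(int); H,S,V=map(int,h[u[1],u[0]])
        r+='G' if S<80 and V>=75 else 'd' if V<75 and S<110 else 'b' if V<135 and H<16 else '.'
    print(f"{z:5d} {r}")
E
python3 grid.py
```

```text
cols: scoop-x offset from pivot -120..170 step 5 mm; rows z offset 70..-180 step 8
   70 ..................bbdddddddddddbGGGGGGGGGG.................
   62 ...................dd.GGGGGddddGGGGGGGGGGG.................
   54 ..................bbd.dddddddddGGGGGGGGGGb.................
   46 .................bdddddddddddddGGGGGGGGGbb.................
   38 ................bbddddddddddddddGGGGGGGG...................
   30 ................bdddddddddddddddGGGGGGGGb..................
   22 ................ddddddddddddddddGGGGGGGb.b.................
   14 ...............bdddddddddddddddGGGGGGb..b..................
    6 ...............bGGGGGGGGddddddGGGGG...b....................
   -2 ................GGGGGGGGGGGGGGGG.bbb.......................
  -10 .................GGGGGGGGGGGGGGb...........................
  -18 ................bGGGGGGGGGGGG..............................
  -26 .......................GGG.................................
  -34 .........................G.............................GGGG
  -42 ........................bbb............................GGGG
  -50 .....................
[... 394 characters left out ...]
GGGGGbbb.............................GGG
 -106 bbbbbGGGGGGGGGGGGGGGGGGGbbb.............................GGG
 -114 bbbbbGGGGGGGGG..GGGGGGGGGbb.............................GGG
 -122 bbbbGGGGGGGGG.....GGGGGGGbb..............................GG
 -130 bbbGGGGGGGGGGG......GGGGGbbb.b.............................
 -138 bbbGGGGGGGGGGGd.....GGGGbbbbbbbb...........................
 -146 bbbGGGGGGGGGG...G..dGGGGGbbbbbbbb..........................
 -154 bbbbGGGGGGGGGG.....dGGGGGbbbb..bbb.........................
 -162 bb...bbGGGGGGG.....GGGGGGbbbbbbbb.b........................
 -170 bbb.b..GGGGGGGd....GGGGGGbbbbbbbbb.........................
 -178 .bb....bbGGGGG.....GGGGGbbbbbbbbbb.........................
```

```bash
python3 - <<'E'
from h import *
from cell import monitor
o=monitor.observe(); P=o["tool_pos"]+[0,0,.019]; yaw=o["tool_rot"][2]
sx=np.array([np.cos(yaw),np.sin(yaw),0]); im=vision.read_camera("side"); h=cv2.cvtColor(np.ascontiguousarray(im),cv2.COLOR_RGB2HSV)
cv2.imwrite("pics/n1.png",im[:,:,::-1])
for z in range(-66,-200,-8):
    print(z,' '.join("%3d/%3d/%3d"%tuple(h[tuple(pix("side",P+sx*s*.001+[0,0,z*.001]).round().astype(int)[::-1])]) for s in range(-110,21,10)))
E
```

```text
-66  15/130/200  15/131/195  15/126/195  14/106/182  14/111/188  15/124/193  16/114/185  15/104/193  15/110/190  14/115/184  15/117/179  15/119/148  14/137/132  15/131/199
-74   9/156/182   8/159/176  12/ 87/168  12/ 49/129  13/ 60/140  15/105/170  14/ 54/132  12/ 43/132  12/ 36/122  12/ 44/116  12/ 39/117  11/ 71/101  15/136/129  15/130/196
-82   6/182/177   4/175/169   9/ 61/159  11/ 34/121  12/ 43/120  15/ 86/151  14/ 37/116  12/ 30/111  14/ 27/104  10/ 29/105  14/ 37/104  10/ 63/102  14/132/124  15/136/197
-90   8/191/191   4/177/167   9/ 41/175  16/ 31/138   8/ 27/113  16/ 37/116  16/ 30/111  13/ 28/111  18/ 31/107  15/ 33/107  13/ 34/106  14/ 59/103  14/137/121  15/129/199
-98   8/197/184   5/113/156   9/ 36/169   9/ 28/171  15/ 28/148  11/ 32/113  13/ 32/112  15/ 28/111   9/ 30/109  14/ 26/106  11/ 33/107  12/ 87/ 97  14/137/125  15/131/200
-106   6/190/122   5/ 96/127  11/ 33/153  12/ 25/174  14/ 26/165  14/ 31/122  34/ 32/112  18/ 27/112  11/ 33/108  13/ 34/105  14/ 31/106  11/ 91/ 95  15/138/120  15/129/202
-114   7/180/115   8/ 84/122   6/ 31/124  11/ 28/171  12/ 25/173  1
[... 1135 characters left out ...]
/132/126
-170  15/126/111  15/123/129  15/107/150  11/ 40/121  14/ 26/109  32/ 38/ 95  50/ 98/ 73  53/122/ 67  51/131/ 68  40/ 34/ 89  14/ 32/104  14/ 86/107  14/123/126  16/129/123
-178  15/130/108  15/132/157  14/129/168  15/ 84/124  13/ 41/112  34/ 39/ 92  51/101/ 73  53/115/ 71  52/126/ 69  32/ 39/ 86  13/ 29/105  12/ 80/115  15/129/123  14/132/122
-186  15/122/125  15/134/168  15/135/132  15/111/117  13/ 44/111  30/ 35/ 95  51/113/ 70  50/128/ 68  50/118/ 69  34/ 42/ 84  11/ 38/107  14/ 90/116  15/131/121  15/127/122
-194  15/130/149  15/129/182  16/135/123  15/131/109  16/ 94/111  21/ 68/ 97  50/122/ 69  49/128/ 68  46/118/ 67  30/ 49/ 83  14/ 56/105  15/101/111  15/129/115  15/132/114
```

```bash
python3 - <<'E'
from h import *
im=cv2.imread("pics/n1.png"); h=cv2.cvtColor(im,cv2.COLOR_BGR2HSV)
P=np.array([.4704,-.1322,.2203]); yaw=-.229
sx=np.array([np.cos(yaw),np.sin(yaw),0]); n=np.array([-sx[1],sx[0],0])
def S(p): u=pix("side",p); return cv2.getRectSubPix(h[...,1].astype(np.float32),(1,1),(float(u[0]),float(u[1])))[0,0]
for s in(-15,-25,-35,-50):
    z=np.arange(-70,-125,-1.0); v=np.array([S(P+sx*s*.001+n*.04+[0,0,a*.001]) for a in z]); i=np.argmax(v<75); print("far wall top s",s,z[i])
# handle edges on near plane n=-.018
for zz in(-45,-60,-75,-90,-105,-120):
    ss=np.arange(-30,40,1.0); u=[pix("side",P+sx*a*.001-n*.018+[0,0,zz*.001]) for a in ss]
    V=np.array([cv2.getRectSubPix(h[...,2].astype(np.float32),(1,1),(float(q[0]),float(q[1])))[0,0] for q in u]); Sa=np.array([cv2.getRectSubPix(h[...,1].astype(np.float32),(1,1),(float(q[0]),float(q[1])))[0,0] for q in u])
    w=(V<150)&(Sa>100); print(zz, ss[w].min() if w.any() else None, ss[w].max() if w.any() else None)
E
```

```text
far wall top s -15 -103.0
far wall top s -25 -103.0
far wall top s -35 -102.0
far wall top s -50 -102.0
-45 1.0 12.0
-60 3.0 12.0
-75 5.0 13.0
-90 4.0 13.0
-105 5.0 15.0
-120 -30.0 39.0
```

Emit:
move_arm:
  rows:
    - [0,0,0,0,1]
    - [0,0,0,0,1]
    - [0,0,16,0,1]
    - [0,5,20,0,1]
    - [5,15,10,0,1]
    - [15,25,0,0,1]
    - [22,25,0,0,1]
    - [22,25,0,0,1]
    - [22,22,0,0,1]
    - [15,15,0,0,1]
    - [9,8,0,0,1]
    - [5,4,0,0,1]
  newtons: 40

```text
time: 24.25
tool_pos: [0.5855, 0.0125, 0.2463]
tool_rot: [3.141, 0.001, -0.228]
contact_force: [-0.5, -0.6, -1.4]
opening: 0.0358
grip_force: 40.0
```

Emit:
move_arm:
  rows:
    - [0,0,0,0,1]
    - [0,0,0,0,1]
    - [0,0,0,0,1]

```text
time: 24.55
tool_pos: [0.5847, 0.0111, 0.2469]
tool_rot: [3.141, 0.0, -0.23]
contact_force: [-0.7, -0.3, -1.4]
opening: 0.0358
grip_force: 40.0
```

```bash
python3 - <<'E'
from h import *
from cell import monitor
o=monitor.observe(); P=o["tool_pos"]+[0,0,.019]; yaw=o["tool_rot"][2]; print(P,yaw)
im=np.ascontiguousarray(vision.read_camera("side")[:,:,::-1]); cv2.imwrite("pics/n2.png",im); h=cv2.cvtColor(im,cv2.COLOR_BGR2HSV)
t=np.ascontiguousarray(vision.read_camera("top")[:,:,::-1]); cv2.imwrite("pics/n2t.png",t)
sx=np.array([np.cos(yaw),np.sin(yaw),0]); n=np.array([-sx[1],sx[0],0])
f=lambda p,k: cv2.getRectSubPix(h[...,k].astype(np.float32),(1,1),tuple(map(float,pix("side",p))))[0,0]
for zz in range(-35,-130,-10):
    ss=np.arange(-40,60,1.0); q=[P+sx*a*.001-n*.018+[0,0,zz*.001] for a in ss]
    w=np.array([f(p,2)<150 and f(p,1)>95 for p in q]); print(zz,ss[w][[0,-1]] if w.any() else None)
for s in(-15,-25,-35,-50):
    z=np.arange(-70,-125,-1.0); v=np.array([f(P+sx*s*.001+n*.04+[0,0,a*.001],1) for a in z]); print("wall top",s,z[np.argmax(v<75)])
# peg: tip in this image (grey line) vs prediction
print("pred tip px side",pix("side",(.629,.0015,.285)),"top",pix("top",(.629,.0015,.285)))
E
```

```text
[0.584676   0.01113301 0.26592645] -0.2302055820868274
-35 [ 5. 10.]
-45 None
-55 None
-65 None
-75 [ 6. 12.]
-85 [ 5. 12.]
-95 [ 5. 13.]
-105 [ 6. 14.]
-115 [ 5. 18.]
-125 [ 5. 16.]
wall top -15 -70.0
wall top -25 -70.0
wall top -35 -70.0
wall top -50 -70.0
pred tip px side [265.28856343 158.3277673 ] top [223.96764839 159.22908537]
```

Emit:
move_arm:
  rows:
    - [6,-1,0,0,1]
    - [10,-3,0,0,1]
    - [10,-2,0,0,1]
    - [8,-2,0,0,1]
    - [6,-1,0,0,1]
    - [5,-1,-1,0,1]
    - [5,-1,-1,0,1]
    - [3,-1,-1,0,1]
    - [0,0,0,0,1]
    - [0,0,0,0,1]

```text
time: 25.65
tool_pos: [0.638, -0.0001, 0.2436]
tool_rot: [3.141, 0.0, -0.229]
contact_force: [-0.7, 0.9, -1.2]
opening: 0.0361
grip_force: 40.0
```

```bash
python3 - <<'E'
from cell import monitor,vision
import numpy as np
f=[];T=[]
for i in range(6): vision.read_camera("top"); o=monitor.observe(); f.append(o["contact_force"]);T.append(o["torque"])
print(np.mean(f,0),np.mean(T,0),o["tool_pos"])
E
```

```text
[-0.16725794 -0.25673537 -1.88319316] [ 0.01920306 -0.04023826  0.00231025] [ 6.38031509e-01 -5.82762634e-05  2.43911019e-01]
```

Emit:
move_arm:
  rows:
    - [4,-1,-1,0,1]
    - [6,-1,-2,0,1]
    - [6,-2,-1,0,1]
    - [3,-1,-1,0,1]
    - [0,0,0,0,1]
    - [0,0,-2,0,1]
    - [0,0,-2,0,1]
    - [0,0,-2,0,1]
    - [0,0,-1,0,1]
    - [0,0,0,0,1]
    - [0,0,0,0,1]

```text
time: 27.05
tool_pos: [0.6571, -0.0051, 0.2318]
tool_rot: [3.142, -0.0, -0.229]
contact_force: [0.9, 0.1, -1.3]
opening: 0.0356
grip_force: 40.0
```

```bash
cat > ff.py <<'E'
from cell import monitor,vision
import numpy as np
f=[];T=[]
for i in range(5): vision.read_camera("top"); o=monitor.observe(); f.append(o["contact_force"]);T.append(o["torque"])
print(np.mean(f,0),np.mean(T,0),o["tool_pos"],o["time"])
E
python3 ff.py
```

```text
[ 0.33979349 -0.19516959 -1.59557257] [ 0.00830137 -0.04025173  0.02355513] [ 0.65713104 -0.00509687  0.23182366] 27.3
```

Emit:
move_arm:
  rows:
    - [0,0,-1,0,1]
    - [0,0,-1,0,1]
    - [0,0,-1,0,1]
    - [0,0,0,0,1]

```text
time: 27.7
tool_pos: [0.6571, -0.0051, 0.2286]
tool_rot: [3.141, 0.0, -0.229]
contact_force: [0.4, -0.4, -1.3]
opening: 0.0357
grip_force: 40.0
```

```bash
python3 ff.py
```

```text
[ 0.02775534  0.32634508 -1.70029736] [ 0.02468776 -0.02566863  0.00329255] [ 0.65713232 -0.00511594  0.22877285] 27.95
```

Emit:
move_arm:
  rows:
    - [0,0,-1,0,1]
    - [0,0,-1,0,1]
    - [0,0,-1,0,1]
    - [0,0,0,0,1]

```text
time: 28.35
tool_pos: [0.6577, -0.005, 0.2276]
tool_rot: [-3.141, -0.003, -0.229]
contact_force: [-1.1, 1.1, 6.6]
opening: 0.0355
grip_force: 40.0
```

```bash
python3 ff.py
```

```text
[-0.99336562  0.60292798  6.86197157] [0.12472503 0.15054919 0.00536755] [ 0.6576939  -0.00501517  0.22764843] 28.6
```

Emit:
move_arm:
  rows:
    - [0,0,1,0,1]
    - [0,0,0,0,1]
    - [0,0,0,0,1]
  newtons: 4

```text
time: 28.9
tool_pos: [0.6576, -0.005, 0.2276]
tool_rot: [-3.141, -0.002, -0.229]
contact_force: [1.0, 1.7, 6.1]
opening: 0.036
grip_force: 4.0
```

Emit:
move_arm:
  rows:
    - [0,0,0,0,0.1]
    - [0,0,0,0,-0.2]
    - [0,0,0,0,-0.5]
    - [0,0,0,0,-0.5]
    - [0,0,0,0,-0.5]
    - [0,0,0,0,-0.5]
    - [0,0,0,0,-0.5]
    - [0,0,0,0,-0.5]

```text
time: 29.7
tool_pos: [0.6571, -0.0051, 0.2267]
tool_rot: [3.142, -0.0, -0.229]
contact_force: [-0.0, 0.2, -0.2]
opening: 0.0689
grip_force: 0.0
```

```bash
python3 grid.py
```

```text
cols: scoop-x offset from pivot -120..170 step 5 mm; rows z offset 70..-180 step 8
   70 GGGGGGGGGGGGGGGGGGGdddddddbb.db................GGGGGGGGGGGG
   62 .........GGGGGGGGGGGddGGG...bdb.................GGGGGGGGGGG
   54 ...................bdGGGGb...bb...................GGGGGGGGG
   46 ..................bbddddddGbbddbb.................GGGGGGGGG
   38 ..................bdddddddddddddGb..................GGGGGGG
   30 ..................bddddddddddddddGb..................GGGGGG
   22 ..................bddddddddddddddGGG..................GGGGG
   14 ..................bGGGGGGGGGGGGGGGGGG..................GGGG
    6 ...................GGGGGGGGGGGGGGGddb...................GGG
   -2 ...................GGGGGGGGGGGGGGGddb....................GG
  -10 GGGGGGGG...............GGGGGbb...bddb......................
  -18 GGGGGGGGGG..............GGGbb.....bdb......................
  -26 GGGGGGGGGGG.............GGGGb.....bdb......................
  -34 GGGGGGGGGGGG...........bGGGbb....bbdb......................
  -42 GGGGGGGGGGGGG............b.bb....bbdb......................
  -50 GGGGGGGGGGGGGG.......
[... 394 characters left out ...]
GGGGGGGGGGGb..bbdb......................
 -106 GGGGGGGGGGGGGGGGGGGGGGGGGGGGGGbbbb.db......................
 -114 GGGGGGGGGGGGGGGGGGGGGGGGGGGGGGGbbbddb......................
 -122 GGGGGGGGGGGGGGGGGGGGGGGGGGGGGGGbbbddb......................
 -130 GGGGGGGb.bGGGGGGGGGGGGGGGGGGGGGbbdddb......................
 -138 GGGGGGGbbbGGGGGGGGGGGGGGGGGGGGGbbbddb......................
 -146 ...b.bbb...GGGGGGGGGGGGGGGGGGGGGbbddb......................
 -154 ..b.bbb....GGGGGGGGGGGGGGGGGGGG..bbdb.........b............
 -162 .............GGGGGGGGGGGGGGGGGG..bbd.......................
 -170 ...............GGGGGGGGGGGGGGGG.bbbdb........bb............
 -178 ...............bbGGGGGGGGGGGGGGGbbbdbb.......b.............
```

Emit:
move_arm:
  rows:
    - [0,0,0,0,-1]
    - [0,0,0,0,-1]
    - [0,0,0,0,-1]
    - [0,0,5,0,-1]
    - [0,0,15,0,-1]
    - [0,0,30,0,-1]
    - [0,0,40,0,-1]
    - [0,0,40,0,-1]
    - [-30,0,0,0,-1]
    - [-40,0,0,0,-1]
    - [-40,0,0,0,-1]
    - [-40,0,0,0,-1]

```text
time: 30.95
tool_pos: [0.5055, -0.005, 0.357]
tool_rot: [3.142, -0.001, -0.229]
contact_force: [-0.2, 0.9, 0.7]
opening: 0.092
grip_force: 0.0
```

Emit:
move_arm:
  rows:
    - [-40,0,0,0,-1]
    - [-40,-20,0,0,-1]
    - [-20,-40,0,0,-1]
    - [0,-45,0,0,-1]
    - [0,-45,0,0,-1]
    - [0,-45,0,0,-1]
    - [0,0,0,0,-1]
    - [0,0,0,0,-1]
    - [0,0,0,0,-1]
    - [0,0,0,0,-1]

```text
time: 31.95
tool_pos: [0.4073, -0.1989, 0.3571]
tool_rot: [3.141, -0.001, -0.227]
contact_force: [0.2, 0.1, 0.4]
opening: 0.0918
grip_force: 0.0
```

```bash
cat > chk.py <<'E'
from h import *
import time
from cell import monitor
P=np.array([.657,-.005,.2465]); sx=np.array([.9737,-.228,0])
im=[np.ascontiguousarray(vision.read_camera("side")[:,:,::-1])]
for i in range(8): vision.read_camera("top")
im.append(np.ascontiguousarray(vision.read_camera("side")[:,:,::-1])); print("motion diff",cv2.absdiff(im[0],im[1])[150:260,225:300].max())
h=cv2.cvtColor(im[1],cv2.COLOR_BGR2HSV)
for z in range(50,-181,-10):
    r=''
    for s in range(-120,71,4):
        u=pix("side",P+sx*s*.001+[0,0,z*.001]).round().astype(int); H,S,V=map(int,h[u[1],u[0]])
        r+='G' if S<80 and V>=75 else 'd' if V<75 and S<110 else 'b' if V<135 and H<16 else '.'
    print(f"{z:5d} {r}")
E
python3 chk.py; python3 bowl.py | head -9; python3 - <<'E'
import cv2,numpy as np
d=cv2.imread("pics/t_last.png").astype(np.float32)[180:214,145:185]; d=d[...,2]-d[...,0]
b=cv2.GaussianBlur(d,(0,0),1.0); mx=(b==cv2.dilate(b,np.ones((5,5))))&(b>25)
print([(int(x)+145,int(y)+180) for y,x in np.argwhere(mx)])
E
```

```text
motion diff 14
   50 ................................................
   40 ........................G.......................
   30 .............................G..................
   20 ................................bb.......GGGGb..
   10 ................................bb........bdd.b.
    0 .................................bb.......bddb..
  -10 GGGGG.GGGG.......................bb.......bddb..
  -20 GGGGGGGGGGGGG....................bb.......bddb..
  -30 GGGGGGGGGGGGGGG...................bb......bddb..
  -40 GGGGGGGGGGGGGGGG..................bb.....bbdGGb.
  -50 GGGGGGGGGGGGGGGGG..................b......bbdbb.
  -60 GGGGGGGGGGGGGGGG....................bb....bddb..
  -70 bGGGGGGGGGGGGGG..................GGGbb....bddb..
  -80 GGGGGGGGGGGGGGGGG.....GGGGGGGGGGGGGGGb....bddb..
  -90 GGGGGGGGGGGGGGGGGGGG.GGGGGGGGGGGGGGGGbb...bddb..
 -100 GGGGGGGGGGGGGGGGGGGGGGGGGGGGGGGGGGGGGbb..bbddbb.
 -110 GGGGGGGGGGGGGGGGGGGGGGGGGGGGGGGGGGGGGGbbbbbbdbb.
 -120 GGGGGGGGGG.GGGGGGGGGGGGGGGGGGGGGGGGGGGGGbbbddb..
 -130 GGGGGGGGGbbbGGGGGGGGGGGGGGGGGGGGGGGGGGGbbbdddb..
 -140 GGGGGGGG..b.GGGGGGGGGGGGGGGGGGGGGGGGGGGbbbdddb..
 -150 ..bbbb.bbb..GGGGGGGGGGGGGGGGGGGGGGGGGGG..bbddb..
 -160 ................GGGGGGGGGGGGGGGGGGGGGGG..bbddb..
 -170 ...................GGGGGGGGGGGGGGGGGGGG..bbddbb.
 -180 ......................GGGGGGGGGGGGGGGGGG.bbbdb..
bowl 164.3790283203125 190.83871459960938 25.14565658569336 [0.56576732 0.20588448 0.075     ]
red [ 43.  129.4] 73 [ 9 10]
red [295.7 150.7] 73 [32 29]
red [271.2 146.3] 15 [ 2 13]
red [228.8 148.8] 48 [13  5]
red [175.6 186.6] 13 [4 4]
red [154.2 190.5] 20 [5 6]
red [164.5 193.7] 14 [4 4]
red [165.2 201.9] 101 [24 14]
[(176, 186), (154, 190), (164, 194), (155, 197), (174, 199), (160, 201), (165, 206), (172, 206), (145, 212), (184, 213)]
```

```bash
python3 -c "
from cell import workorder
print(workorder.hand_in())"
```

```text
the job is handed in; nothing more can be done
None
```

I poured all eight beads into the bowl, which did not move, hung the empty scoop on the peg at rest with the gripper clear, and handed the job in; the hand-in gave no verdict.

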